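Release the roll brake and hold the web tensioner back

TASK

Get the bench roll feeder ready for threading: first turn the brake box's torque knob clockwise past its click, as far as it goes (brake released), and leave it there. Then push the sprung tensioner arm back, away from its rest side, past the click of its ratchet pawl, and finish still holding it there with the gripper: steady, clearly past the click but not hard against its end stop, because it springs back if let go. Leave the other things on the bench undisturbed.

Things in the scene. Friction and masses are not known exactly. Their poses are not given: they have to be found in the camera images.
- brake_box: Grey painted steel box, 120 x 120 x 60 mm high, fixed to the bench, with a black knob in the middle of its top. Origin: centre of its underside; z up. It stands to the left or the right of the tensioner.
- brake_knob_grip (a point): Where to grip the black knob: on its vertical axis, 102 mm above the bench, 8 mm below the top of its bar. The knob is a 44 mm disc (top at 74 mm) with a raised bar grip 42 mm long, 14 mm thick, 36 mm high; the bar lies along this point's own x axis, which turns with the knob; z up. The sprung brass detent plunger and its guide beside the disc end 80 mm above the bench.
- brake_knob (a joint): Turn of the knob, rad, growing clockwise seen from above: 0 = brake on, hard stop at 1.2 = released. It starts between 0 and 0.12. Free at first; from about 0.35 a sprung plunger riding over a tooth resists with up to about 0.3 N m, at 0.6 it clicks over and helps the knob on; past 0.85 it turns freely up to the stop and stays where it is left.
- tensioner: Foot plate of the web tensioner, fixed to the bench: grey, 120 (own x) x 270 (own y) x 12 mm. Origin: centre of its underside, z up. On it at own (0, -45 mm) stands the arm's vertical pivot; at own (0, -121 mm) the guide of the brass pawl; at own (49, 20 mm) a round rubber-capped end stop, 58 mm high. Its own -x side (the arm's rest side) faces roughly to the robot.
- pivot_axis (a point): The sprung tensioner arm: flat aluminium bar 14 mm thick, standing 46 to 68 mm above the bench, reaching from the pivot to an idler roller. Origin: on the pivot axis at bench height; own y points along the arm to the roller, z up; the arm is pushed towards its own +x. At joint value q the arm is turned by 0.35 - q rad (counter-clockwise) from the foot plate's y axis.
- idler (a point): On the axis of the idler roller at the arm's free end, 140 mm from the pivot axis, 65 mm above the bench. The roller is a vertical black rubber cylinder, 30 mm in diameter, from 30 to 80 mm above the bench (a steel cap ends at 83 mm), fixed to the arm; axes as pivot_axis.
- tension_arm (a joint): Swing of the tensioner arm, rad, growing clockwise seen from above as it is pushed back: 0 = at rest (start), 0.38 = the tooth lifts the pawl highest, just past it the pawl clicks over, 0.80 = end stop. At the roller it pushes back with 3 to 4 N at rest, 5 to 9 N while the pawl climbs over the tooth (about 0.2 to 0.56) and 8 to 10 N beyond; it springs back to 0 when let go.
- tape_roll: Bystander: roll of brown tape lying flat, 84 mm across, 25 mm high, behind the tensioner. Origin: centre of its underside.
- glue_bottle: Bystander: white bottle, 38 mm across, 100 mm high, behind the tensioner's pivot end. Origin: centre of its underside, z up.
- clip_cup: Bystander: white cup, 72 mm across, 70 mm high, behind the brake box. Origin: centre of its underside, z up.
- screwdriver: Bystander: black-handled screwdriver, 170 mm long, 26 mm thick, lying across in front of the brake box. Origin: centre of its underside, own x along it.
- note_pad: Bystander: block of white paper notes 76 x 76 x 25 mm, far out near the middle. Origin: centre of its underside.
- tin_case: Bystander: flat aluminium tin 110 x 80 x 32 mm to the far left. Origin: centre of its underside.
- card_core: Bystander: short cardboard tube standing up to the far right, 76 mm across, 90 mm high. Origin: centre of its underside.
Not all that is in view belongs to the job. What is shaped like the brake_box but red is not meant.

How it is judged:
On the way, in this order (a step that is already met when the one before it is completed fails the run):
1. the torque knob has clicked over to released (value of joint brake_knob above 0.8 rad), for 0.3 s.
2. the tensioner arm is pushed past its click by the robot (value of joint tension_arm above 0.45 rad and contact force between any of the fingers, the arm and tension_arm above 2 N), for 0.3 s.
At the end, for the whole second after the job is handed in: The knob reads over 0.8 rad (released); the fingers or gripper press on the tensioner arm or its roller with more than 2 N and hold it still (under 0.1 rad/s) between 0.45 and 0.77 rad: past the click, short of the end stop (all of step 2 and value of joint brake_knob above 0.8 rad and value of joint tension_arm below 0.77 rad and velocity of joint tension_arm between -0.1 and 0.1 rad/s); the arm keeps its last pose, push and grip.
It fails at once if a bystander is moved more than 40 mm (distance of any of tape_roll, glue_bottle, clip_cup, screwdriver, note_pad, tin_case, card_core from where it was at the start of the episode above 0.04 m).
It fails at once if the glue bottle, cup or cardboard tube is tipped over (angle between any of glue_bottle, clip_cup, card_core's own z axis and vertical above 0.6 rad).
It also fails if it takes over 45 s, if anything falls off the work surface, if the arm or the gripper's body presses on something with over 40 N, if the wrist force passes 120 N, or if a joint passes its speed limit or range.

ROBOT

A 7-joint arm with a two-finger parallel gripper is mounted at the origin on the work surface. World frame = base frame: x ahead of the robot, y to its left, z up, the work surface at z = 0. Lengths are in m, angles in rad, forces in N, time in s.
With the tool pointing down it reaches from about 0.4 to 0.75 m from the base axis. Payload 19.5 kg.
Tool frame: the origin (TCP) lies at the very end of the fingers, on their centre line; the grasp point (between the pads) lies 19 mm behind it; z points along the fingers, y is the line along which they close (so a half turn about z gives the same grasp; the last joint's range is limited). The gripper opens to 85 mm and grips with 20 to 120 N. Pads are 22 mm wide; open, the fingers measure 114 mm over their backs; the gripper's body (76 mm by 85 mm) begins 54 mm behind the grasp point. The pads swing forward as they close: fully open they stand 13 mm farther back than shut.
Start: joints at [1.099, 0.707, -0.028, 1.485, 0.022, 0.951, -0.075], TCP at [0.24, -0.523, 0.231] pointing down, gripper open.
Joint ranges: [-2.71, 2.71], [-0.32, 2.16], [-1.57, 1.52], [0, 2.45], [-1.46, 4.6], [0, 2.02], [-2.83, 2.83]. Speed limits (rad/s): [1.89, 1.89, 2.57, 2.57, 3.01, 3.01, 3.01].

INTERFACE

Orientations are given as a 3x3 rotation matrix whose columns are the frame's x, y, z axes.
In Python, from workcell import * gives the robot as it stands.
- The arm moves only by the tool move_arm, never from a script. Its arguments are lists of equal length, an entry for each row: "offset": the shift along the tool's x, y, z in mm, a list of three; "yaw": the turn about the tool's z in rad; "jaw": the opening, from 0 (shut) to 1 (fully open). A call has 1 to 12 rows; each row is the pose to reach, as a shift and turn from the pose commanded when the call began, along the tool's axes at that moment; what a row does not reach only later rows make up. A row lasts 1/8 s, in which the tool goes at most 62.5 mm and 10.7 degrees, less where a joint would pass 70% of its speed; a pose out of reach is approached as far as the arm can. A call with a gripper value outside its range is refused whole. The fingers move at their own pace and stop on an object; the grip force is fixed at half the most. Time passes only in rows, so rows that repeat a pose let the fingers close. It gives the time, the measured TCP pose, the force, the opening and the grip force at its end, in the units of the state.
- observe(): the state, without advancing time (a new reading comes with each control period).
- snapshot(name): name is "scene" or "top" or "wrist"; returns the picture (420x560x3 uint8, blue, green, red); there is no depth.
- calibration(name): a dict with "fx", "fy", "cx", "cy" (pixels), "world_to_cam" (4x4, takes a point from world to camera coordinates); the wrist camera has in their place "mount" (4x4, takes a point from camera to tool coordinates, whose origin is the TCP and whose axes are the flange's). Camera axes: x right, y down, z forward; pixel columns grow to the right and rows downward; lengths in m; the calibration is good to about 2 mm. The wrist camera is an equidistant fisheye: a pixel r from the principal point sees the ray r / f radians off the axis. A picture is of the moment at which its call begins: read the wrist's pose just before it. calibration takes no time and is no camera call.
- close_job(): hands the job in; it is judged then, once.
Trained networks look in the newest picture that a camera, given by its name, has taken for a name from the list of things; names that differ only in an ending like _2 or _b are one class to them, and where a whole thing is asked for, a point or a joint stands for the part that bears it (a point fixed in the world has none). Each returns a list of dicts, best first, with "score" (0 to 1); they miss things now and then, are a little off and sometimes report something else, mostly with a low value. They report only what shows in the picture. A call takes as long as a camera call. They do not tell look-alikes from the thing itself.
- recognise(camera, query): "xy" ([column, row] in pixels, amid what is visible of it).
- tip_of(camera, query): "xy" ([column, row] in pixels: a listed point, or the origin of a listed thing).
The state is a dict: "t": time; "q": joint angles; "qd": joint speeds; "effort": joint torques, N m; "position": TCP position; "ee_rot": TCP orientation; "ft_force": force on the tool from outside, world axes, zero at the start; "torque": the same for the moment, N m; "finger_gap": opening from 0.0 (shut) to 1.0 (fully open); "grip_force": force on a finger pad.
Only numpy, scipy, OpenCV 4.12 (cv2) and the standard library are available. Lean on these libraries where they do the work, as an engineer would, in place of code of your own. Each camera call takes 0.05 s, during which the arm holds its last target. There are 200 camera calls.

## Working session

There is one attempt and no reset: what is moved stays moved. The work goes in short steps, Python scripts to look and compute and a tool call to move; the robot and the scene stay as the last step left them, time stands still between calls to the robot, and variables do not carry over. Pictures are saved under pics/ and viewed, at most 10 in all, crops included, and the job is handed in when it is done.

Besides the shell and the picture viewer there is one more tool, called after "Call:" as name(argument=value, ...) on one line, values as JSON. move_arm: Moves the arm, as the interface text tells. Its arguments: {"type":"object","properties":{"offset":{"type":"array","items":{"type":"array","items":{"type":"number"}}},"yaw":{"type":"array","items":{"type":"number"}},"jaw":{"type":"array","items":{"type":"number"}}},"required":["offset","yaw","jaw"]}

```bash
mkdir -p pics; cat > h.py <<'E'
from workcell import *
import numpy as np, cv2
def ray(cam,xy,s=None):
    c=calibration(cam); x=(xy[0]-c["cx"])/c["fx"]; y=(xy[1]-c["cy"])/c["fy"]
    if cam=="wrist":
        r=np.hypot(x,y); d=np.array([x/r*np.sin(r),y/r*np.sin(r),np.cos(r)]) if r>1e-9 else np.array([0,0,1.])
        s=s or observe(); T=np.eye(4); T[:3,:3]=s["ee_rot"]; T[:3,3]=s["position"]; M=T@np.array(c["mount"])
    else:
        d=np.array([x,y,1.]); M=np.linalg.inv(np.array(c["world_to_cam"]))
    d=M[:3,:3]@d; return M[:3,3],d/np.linalg.norm(d)
def atz(cam,xy,z,s=None):
    o,d=ray(cam,xy,s); return o+d*(z-o[2])/d[2]
def tri(rays):
    A=sum(np.eye(3)-np.outer(d,d) for o,d in rays); b=sum((np.eye(3)-np.outer(d,d))@o for o,d in rays)
    return np.linalg.solve(A,b)
E
python3 - <<'E'
from h import *
np.set_printoptions(precision=3,suppress=True)
s=observe();print(s["t"],s["position"],s["ee_rot"])
for c in("scene","top"):
    cv2.imwrite(f"pics/{c}.png",snapshot(c))
    for q,z in(("brake_box",0),("brake_knob_grip",.102),("tensioner",0),("pivot_axis",0),("idler",.065)):
        for r in tip_of(c,q)[:3]: print(c,q,round(r["score"],2),np.array(r["xy"]),atz(c,r["xy"],z))
E
```

```text
0.0 [ 0.239 -0.522  0.231] [[ 0.909  0.417 -0.   ]
 [ 0.417 -0.909  0.001]
 [-0.    -0.001 -1.   ]]
scene brake_box 0.98 [297.9 172.5] [0.33 0.24 0.  ]
scene brake_box 0.86 [290.6 234.6] [0.586 0.026 0.   ]
scene brake_box 0.77 [249.2 197.9] [0.355 0.013 0.   ]
scene brake_knob_grip 0.71 [337.7 188. ] [0.582 0.212 0.102]
scene brake_knob_grip 0.59 [247.  173.1] [0.348 0.015 0.102]
scene brake_knob_grip 0.57 [285.  207.1] [0.564 0.019 0.102]
scene tensioner 0.86 [204.4 259.3] [ 0.527 -0.248  0.   ]
scene tensioner 0.47 [401.8 186.7] [0.61  0.494 0.   ]
scene tensioner 0.45 [188.2 266.5] [ 0.525 -0.301  0.   ]
scene pivot_axis 0.76 [186.6 266.5] [ 0.523 -0.305  0.   ]
scene idler 0.59 [218.9 221.2] [ 0.468 -0.161  0.065]
top brake_box 0.91 [271.9 290.9] [0.364 0.018 0.   ]
top brake_box 0.83 [268.5 214.8] [0.577 0.029 0.   ]
top brake_box 0.83 [191.1 308.1] [0.316 0.241 0.   ]
top brake_knob_grip 0.81 [183.8 309.8] [0.317 0.242 0.102]
top brake_knob_grip 0.71 [271.5 213. ] [0.568 0.019 0.102]
top brake_knob_grip 0.66 [267.3 295.8] [0.354 0.029 0.102]
top tensioner 0.94 [363.8 235.6] [ 0.519 -0.24   0.   ]
top tensioner 0.28 [201.6 206.7] [0.6   0.219 0.   ]
top idler 0.94 [340.1 247.9] [ 0.48  -0.165  0.065]
top idler 0.16 [395.8 201.8] [ 0.605 -0.318  0.065]
top idler 0.16 [208.9 165.6] [0.704 0.192 0.065]
```

View pics/scene.png

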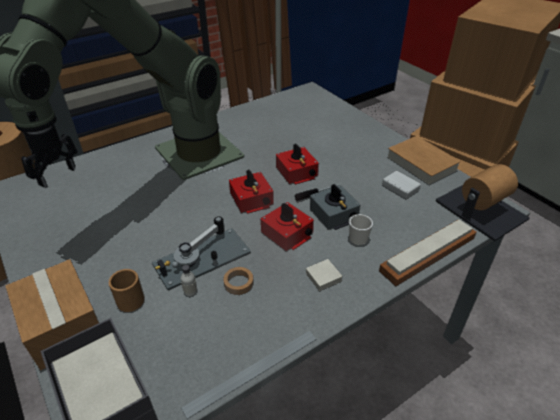

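View pics/top.png

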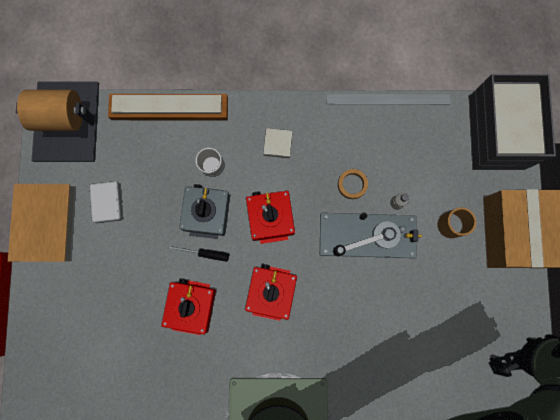

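Candidates for brake_box: grey at scene (337,205) / top (204,210). Red look-alikes are at scene (298,163), (251,190), (287,225) and top (188,306), (270,293), (270,215). By the description I choose the grey one. The tensioner is at scene (200,258) / top (368,235), with its roller at top (340,250).

```bash
python3 - <<'E'
from h import *
np.set_printoptions(precision=4,suppress=True)
a=cv2.imread("pics/scene.png")[165:235,295:375]; b=cv2.imread("pics/top.png")[175:245,164:244]
f=lambda i:cv2.resize(i,None,fx=5,fy=5,interpolation=cv2.INTER_CUBIC)
cv2.imwrite("pics/crop.png",np.hstack([f(a),f(b)]))
print(tri([ray("scene",(337.7,188)),ray("top",(203,208.5))]), atz("top",(203,208.5),.102))
p=tri([ray("scene",(218.9,221.2)),ray("top",(340.1,247.9))]);print("idler",p)
print("pivot",atz("top",(389,234),.07), "corners",[atz("top",c,.012) for c in((320,213),(416,213),(418,257),(320,254))])
s=observe();t=np.array([.582,.205,.25]);print((t-s["position"])@np.array(s["ee_rot"])*1e3)
print(calibration("wrist")["mount"])
E
```

```text
[0.5827 0.2036 0.1049] [0.5799 0.1993 0.102 ]
idler [ 0.4785 -0.1644  0.075 ]
pivot [ 0.5168 -0.2955  0.07  ] corners [array([ 0.5809, -0.1164,  0.012 ]), array([ 0.5816, -0.3859,  0.012 ]), array([ 0.4584, -0.387 ,  0.012 ]), array([ 0.4659, -0.1153,  0.012 ])]
[ 614.4741 -518.8569  -18.6879]
[[ 0.0009 -0.9576 -0.2882  0.0729]
 [ 1.      0.001  -0.0003 -0.0005]
 [ 0.0006 -0.2882  0.9576 -0.1426]
 [ 0.      0.      0.      1.    ]]
```

View pics/crop.png

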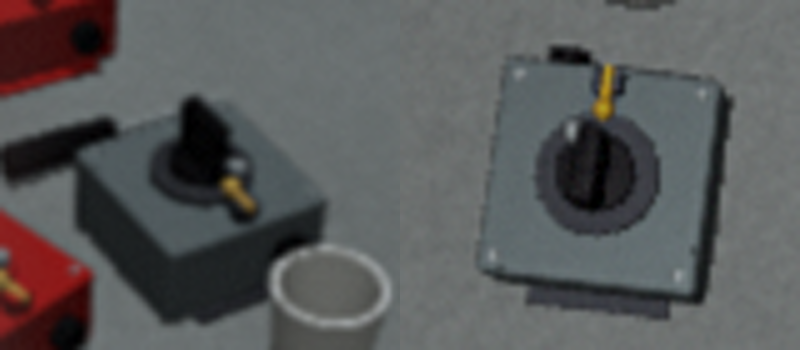

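The crop shows the grey box with the black knob: disc centre about (595,175) in the right half, bar running nearly along the world x axis, brass plunger on its far side. The choice is confirmed, so I move above it. The half-turned heading leaves the last joint room for the clockwise turn.

Call:
move_arm(offset=[[614,-519,-19],[614,-519,-19],[614,-519,-19],[614,-519,-19],[614,-519,-19],[614,-519,-19],[614,-519,-19],[614,-519,-19],[614,-519,-19],[614,-519,-19],[614,-519,-19],[614,-519,-19]], yaw=[-2.7,-2.7,-2.7,-2.7,-2.7,-2.7,-2.7,-2.7,-2.7,-2.7,-2.7,-2.7], jaw=[0.6,0.6,0.6,0.6,0.6,0.6,0.6,0.6,0.6,0.6,0.6,0.6])

```text
t: 2.1
position: [0.5591, 0.1577, 0.2492]
ee_rot: [[-0.898, 0.441, 0.0], [0.441, 0.898, -0.0], [-0.0, 0.0, -1.0]]
ft_force: [0.6, -0.5, 0.5]
finger_gap: 0.602
grip_force: 0.0
```

Call:
move_arm(offset=[[0,52,0],[0,52,0],[0,52,0],[0,52,0]], yaw=[-0.45,-0.45,-0.45,-0.45], jaw=[0.6,0.6,0.6,0.6])

```text
t: 2.6
position: [0.5816, 0.2024, 0.2489]
ee_rot: [[-1.0, 0.013, -0.0], [0.013, 1.0, 0.0], [0.0, 0.0, -1.0]]
ft_force: [0.7, -0.0, 0.5]
finger_gap: 0.598
grip_force: 0.0
```

```bash
python3 - <<'E'
from h import *
np.set_printoptions(precision=4,suppress=True)
s=observe(); im=snapshot("wrist"); cv2.imwrite("pics/w1.png",im)
print(s["t"],s["position"],s["ee_rot"],s["q"])
for q in("brake_knob_grip",):
    for r in tip_of("wrist",q)[:3]: print(q,r["score"],r["xy"],atz("wrist",r["xy"],.102,s))
E
```

```text
2.6 [0.5816 0.2024 0.2489] [[-0.9999  0.0125 -0.0004]
 [ 0.0125  0.9999  0.0001]
 [ 0.0004  0.0001 -1.    ]] [-0.0811  0.8246 -0.7103  1.2805  0.5336  1.225   0.7509]
brake_knob_grip 0.94 [96.6, 183.3] [0.5694 0.0234 0.102 ]
brake_knob_grip 0.88 [277.0, 189.6] [0.5798 0.2057 0.102 ]
```

View pics/w1.png

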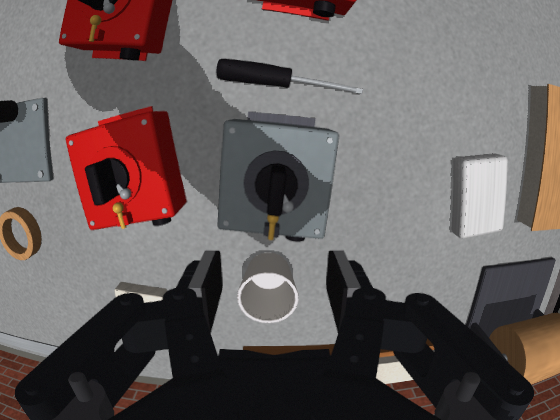

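The wrist view shows the grey box's knob, bar near-vertical about (277,190), aligned with the closing plane. The cup at (267,295) is lower than the fingertips will go. Descending and closing.

Call:
move_arm(offset=[[2,2,60],[2,2,120],[2,2,150],[2,2,165],[2,2,165],[2,2,165],[2,2,165],[2,2,165],[2,2,165],[2,2,165]], yaw=[0,0,0,0,0,0,0,0,0,0], jaw=[0.6,0.6,0.6,0.6,0.6,0,0,0,0,0])

```text
t: 3.95
position: [0.5801, 0.2048, 0.0853]
ee_rot: [[-1.0, 0.013, 0.001], [0.013, 1.0, 0.001], [-0.001, 0.001, -1.0]]
ft_force: [-1.8, 0.4, 9.2]
finger_gap: 0.164
grip_force: 56.9
```

```bash
python3 - <<'E'
from h import *
s=observe(); cv2.imwrite("pics/w2.png",cv2.resize(snapshot("wrist")[150:370,140:420],None,fx=2,fy=2))
print(s["position"],s["torque"],s["q"],s["grip_force"])
E
```

```text
[0.58011489 0.20480646 0.08529094] [-0.03538581  0.35621664 -0.84882545] [-0.11237006  1.01230927 -0.61372425  1.46740584  0.68512243  0.88130127
  0.60965911] 56.88141016289592
```

View pics/w2.png

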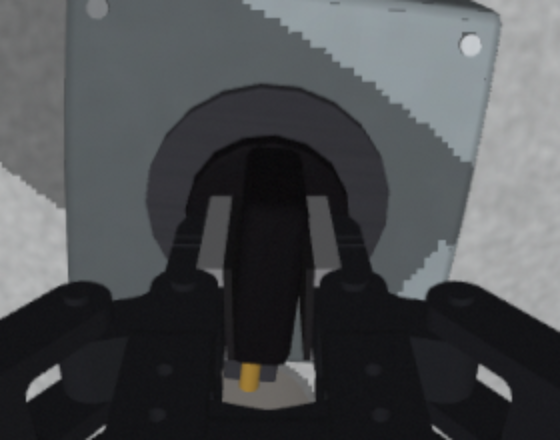

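The bar sits between the pads, at (268,260) in the crop, and the 14 mm gap matches its thickness. Turning clockwise.

Call:
move_arm(offset=[[0,0,0],[0,0,0],[0,0,0],[0,0,0],[0,0,0],[0,0,0],[0,0,0],[0,0,0],[0,0,0],[0,0,0],[0,0,0]], yaw=[0.12,0.24,0.36,0.48,0.6,0.7,0.8,0.9,1.0,1.05,1.05], jaw=[0,0,0,0,0,0,0,0,0,0,0])

```text
t: 5.38
position: [0.5816, 0.2066, 0.0854]
ee_rot: [[-0.487, 0.873, 0.005], [0.873, 0.487, 0.004], [0.001, 0.007, -1.0]]
ft_force: [10.9, 9.4, -2.3]
finger_gap: 0.149
grip_force: 58.5
```

```bash
python3 - <<'E'
from h import *
s=observe(); print(s["torque"],s["q"],np.arctan2(s["ee_rot"][1][0],s["ee_rot"][0][0]))
E
```

```text
[ 2.01085979 -2.49835833  0.02194954] [-0.23164771  0.96919122 -0.34397577  1.46974372  0.40950759  0.76725253
 -0.22394438] 2.079453597668996
```

Call:
move_arm(offset=[[0,0,0],[0,0,0],[0,0,0],[0,0,0]], yaw=[0.06,0.12,0.15,0.15], jaw=[0,0,0,0])

```text
t: 5.88
position: [0.5819, 0.2067, 0.0854]
ee_rot: [[-0.351, 0.936, 0.006], [0.936, 0.351, 0.005], [0.002, 0.007, -1.0]]
ft_force: [14.5, 10.5, -3.9]
finger_gap: 0.149
grip_force: 58.4
```

```bash
python3 - <<'E'
from h import *
s=observe(); cv2.imwrite("pics/w3.png",snapshot("wrist")); print(s["torque"],s["q"],np.arctan2(s["ee_rot"][1][0],s["ee_rot"][0][0]))
E
```

```text
[ 2.15013317 -3.00839286  0.03347547] [-0.24989795  0.96519521 -0.30405576  1.47002998  0.36472895  0.75470048
 -0.33705747] 1.9298061534073998
```

Call:
move_arm(offset=[[0,0,0],[0,0,0],[0,0,0]], yaw=[0.05,0.1,0.1], jaw=[0,0,0])

```text
t: 6.3
position: [0.5821, 0.2068, 0.0854]
ee_rot: [[-0.256, 0.967, 0.006], [0.967, 0.256, 0.005], [0.003, 0.008, -1.0]]
ft_force: [14.8, 11.1, -5.2]
finger_gap: 0.147
grip_force: 58.5
```

```bash
python3 - <<'E'
from h import *
s=observe(); cv2.imwrite("pics/w4.png",snapshot("wrist")); print(s["torque"],s["q"],np.arctan2(s["ee_rot"][1][0],s["ee_rot"][0][0]))
E
```

```text
[ 2.22749366 -3.36822946  0.12408931] [-0.26236443  0.96290105 -0.27702268  1.47024371  0.33409585  0.74696831
 -0.41211456] 1.8296234478686373
```

Call:
move_arm(offset=[[0,0,0],[0,0,0],[0,0,0],[0,0,-40],[0,0,-90],[0,0,-125],[0,0,-125]], yaw=[0,0,0,0,0,0,0], jaw=[0.6,0.6,0.6,0.6,0.6,0.6,0.6])

```text
t: 7.22
position: [0.5804, 0.2048, 0.2114]
ee_rot: [[-0.256, 0.967, 0.003], [0.967, 0.256, 0.001], [0.001, 0.004, -1.0]]
ft_force: [-0.7, -0.3, 0.0]
finger_gap: 0.603
grip_force: 0.0
```

```bash
python3 - <<'E'
from h import *
s=observe(); cv2.imwrite("pics/w5.png",cv2.resize(snapshot("wrist")[100:320,140:420],None,fx=2,fy=2));print(s["t"],s["q"])
E
```

```text
7.225 [-0.24228179  0.80312714 -0.32428085  1.3516741   0.27161173  1.02638732
 -0.35523575]
```

View pics/w5.png

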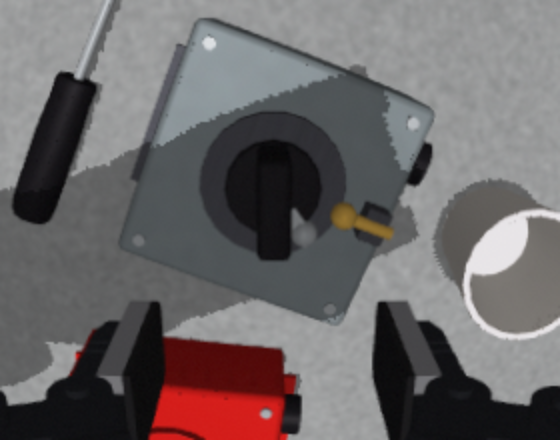

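The knob bar, about (275,200), now stands 70–75° from the plunger axis, so it is at the released end and stays there. Now over to the tensioner.

Call:
move_arm(offset=[[-333,-195,-20],[-333,-195,-20],[-333,-195,-20],[-333,-195,-20],[-333,-195,-20],[-333,-195,-20],[-333,-195,-20],[-333,-195,-20],[-333,-195,-20]], yaw=[-0.05,-0.05,-0.05,-0.05,-0.05,-0.05,-0.05,-0.05,-0.05], jaw=[0.9,0.9,0.9,0.9,0.9,0.9,0.9,0.9,0.9])

```text
t: 8.4
position: [0.4768, -0.1658, 0.2287]
ee_rot: [[-0.306, 0.952, -0.0], [0.952, 0.306, 0.001], [0.001, -0.0, -1.0]]
ft_force: [-0.0, 0.1, -0.1]
finger_gap: 0.902
grip_force: 0.0
```

```bash
python3 - <<'E'
from h import *
np.set_printoptions(precision=4,suppress=True)
s=observe(); cv2.imwrite("pics/w6.png",snapshot("wrist"))
print(s["t"],s["position"],s["q"],s["ee_rot"])
for q,z in(("idler",.065),("pivot_axis",0),("tensioner",0)):
    for r in tip_of("wrist",q)[:2]: print(q,r["score"],r["xy"],atz("wrist",r["xy"],z,s), tri([ray("wrist",r["xy"],s),ray("top",(340.1,247.9))]) if q=="idler" else "")
E
```

```text
8.4 [ 0.4768 -0.1658  0.2287] [ 0.5046  0.6279 -0.4147  1.7327  0.3196  0.8489  0.258 ] [[-0.306   0.952  -0.0004]
 [ 0.952   0.306   0.0009]
 [ 0.001  -0.0001 -1.    ]]
idler 0.92 [271.0, 183.5] [ 0.4725 -0.1632  0.065 ] [ 0.4769 -0.1664  0.0513]
tensioner 0.92 [288.1, 250.0] [ 0.5228 -0.2521  0.    ]
```

View pics/w6.png

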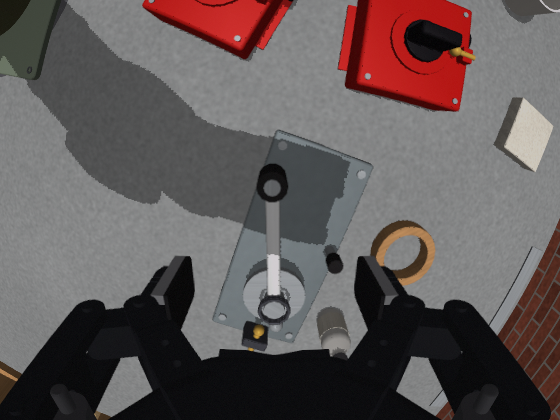

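The arm runs vertically in the image, roller at (271,184), pivot at (274,308), so the tool x axis is along the arm. I descend around the roller and grip it.

Call:
move_arm(offset=[[2,-1,60],[2,-1,120],[2,-1,160],[2,-1,183],[2,-1,183],[2,-1,183],[2,-1,183],[2,-1,183],[2,-1,183],[2,-1,183]], yaw=[0,0,0,0,0,0,0,0,0,0], jaw=[0.9,0.9,0.9,0.9,0.9,0.1,0.1,0.1,0.1,0.1])

```text
t: 9.85
position: [0.475, -0.1659, 0.0469]
ee_rot: [[-0.304, 0.953, 0.001], [0.953, 0.304, -0.0], [-0.001, 0.001, -1.0]]
ft_force: [-2.8, -0.2, 12.7]
finger_gap: 0.338
grip_force: 58.1
```

```bash
python3 - <<'E'
from h import *
np.set_printoptions(precision=4,suppress=True)
s=observe(); cv2.imwrite("pics/w7.png",snapshot("wrist")[100:380,100:460])
R=np.array(s["ee_rot"])
h=np.arctan2(-R[0,0],R[1,0]); p=np.array(s["position"]); piv=p-.14*np.array([-np.sin(h),np.cos(h),0])
print(p,h,piv,s["finger_gap"],s["torque"])
for dq in(.1,.2,.3,.4,.5,.6,.65):
    a=h-dq; t=piv+.14*np.array([-np.sin(a),np.cos(a),0]); print(dq,(R.T@(t-p))*1e3)
E
```

```text
[ 0.475  -0.1659  0.0469] 0.308879492414932 [ 0.5175 -0.2993  0.0469] 0.3379131522958321 [0.0323 0.6445 0.0946]
0.1 [-0.6994 13.9767  0.0083]
0.2 [-2.7907 27.8137  0.0175]
0.3 [-6.2529 41.3728  0.0274]
0.4 [-11.0515  54.5186   0.038 ]
0.5 [-17.1384  67.1196   0.0492]
0.6 [-24.453   79.0499   0.0609]
0.65 [-28.5483  84.7261   0.0669]
```

View pics/w7.png

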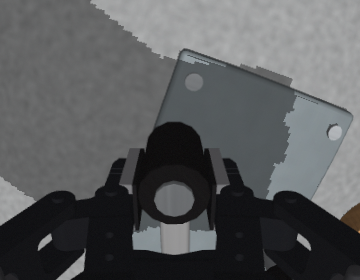

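The roller, about (175,190) in the crop, is held between the pads. Swinging it along its arc.

Call:
move_arm(offset=[[0,7,0],[-1,14,0],[-2,21,0],[-3,28,0],[-4,35,0],[-6,41,0],[-8,48,0],[-11,55,0],[-14,61,0],[-17,67,0],[-20,73,0],[-20,73,0]], yaw=[0.05,0.1,0.15,0.2,0.25,0.3,0.35,0.4,0.45,0.5,0.55,0.55], jaw=[0.1,0.1,0.1,0.1,0.1,0.1,0.1,0.1,0.1,0.1,0.1,0.1])

```text
t: 11.4
position: [0.5502, -0.1625, 0.0469]
ee_rot: [[0.24, 0.971, -0.001], [0.971, -0.24, 0.0], [-0.0, -0.001, -1.0]]
ft_force: [-8.3, 2.0, 15.2]
finger_gap: 0.337
grip_force: 58.7
```

```bash
cat > arm.py <<'E'
from h import *
import sys
np.set_printoptions(precision=4,suppress=True)
s=observe(); R=np.array(s["ee_rot"])
cv2.imwrite(f"pics/{sys.argv[1]}.png",np.hstack([cv2.resize(snapshot("wrist"),(400,300)),cv2.resize(snapshot("top")[175:295,160:320+120],(400,300))[:, :400]]))
piv=np.array([.5175,-.298]); d=np.array(s["position"])[:2]-piv
print(s["t"],"arm q",.309+np.arctan2(d[0],d[1]),np.hypot(*d),"yaw q",.309-np.arctan2(-R[0,0],R[1,0]),s["ft_force"],s["qd"])
E
python3 arm.py f1
```

```text
11.4 arm q 0.5456031289403469 0.139349315469677 yaw q 0.5511344489659233 [-8.2566  2.0058 15.2219] [ 0.0037 -0.0061 -0.0048  0.0134  0.0089 -0.0062  0.0128]
```

View pics/f1.png

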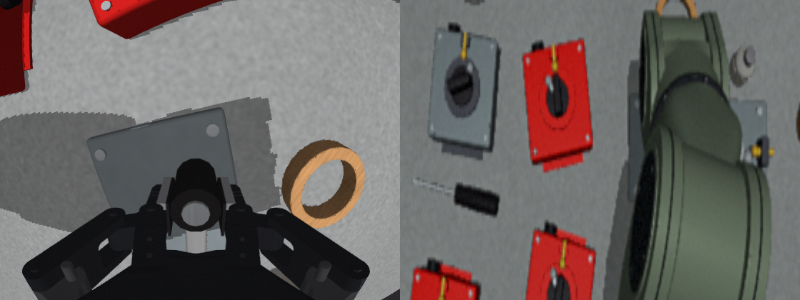

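The roller is held at q ≈ 0.55, and the grey box's knob at (475,85) stays turned. I nudge the arm to mid-window and dwell there.

Call:
move_arm(offset=[[0,4,0],[0,9,0],[0,9,0],[0,9,0],[0,9,0],[0,9,0]], yaw=[0.03,0.06,0.06,0.06,0.06,0.06], jaw=[0.1,0.1,0.1,0.1,0.1,0.1])

```text
t: 12.25
position: [0.5584, -0.1647, 0.0469]
ee_rot: [[0.297, 0.955, -0.002], [0.955, -0.297, 0.0], [-0.0, -0.002, -1.0]]
ft_force: [-10.2, 1.5, 14.9]
finger_gap: 0.339
grip_force: 58.8
```

```bash
python3 arm.py f2 && python3 -c "
from workcell import *
print(close_job())"
```

```text
12.25 arm q 0.6064659137007704 0.13939887114903846 yaw q 0.6105541187762068 [-10.2039   1.4878  14.8976] [-0.0009  0.0006 -0.0024 -0.0005 -0.0001 -0.0001  0.0002]
the job is handed in; nothing more can be done
None
```

I turned the torque knob clockwise to about its released stop and left it there, and handed the job in at 12.25 s with the gripper holding the tensioner arm steady at about 0.61 rad (window 0.45–0.77); no bystander was touched that I could see, and the verdict was not shown.

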